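# Click the vice one stop and lock it

### The arm

A 7-joint arm with a two-finger parallel gripper is mounted at the origin on the work surface. World frame = base frame: x ahead of the robot, y to its left, z up, the work surface at z = 0. Lengths are in m, angles in rad, forces in N, time in s.
With the tool pointing down it reaches from about 0.4 to 0.875 m from the base axis. Payload 19.3 kg.
Tool frame: the origin (TCP) lies at the very end of the fingers, on their centre line; the grasp point (between the pads) lies 19 mm behind it; z points along the fingers, y is the line along which they close (so a half turn about z gives the same grasp; the last joint's range is limited). The gripper opens to 85 mm and grips with 20 to 120 N. Pads are 22 mm wide; open, the fingers measure 114 mm over their backs; the gripper's body (76 mm by 85 mm) begins 54 mm behind the grasp point. The pads swing forward as they close: fully open they stand 13 mm farther back than shut.
Start: joints at [-0.07, 0.521, -0.036, 1.599, 0.021, 1.021, -0.113], TCP at [0.625, -0, 0.231] pointing down, gripper open.
Joint ranges: [-2.91, 2.91], [-0.3, 2.13], [-1.5, 1.42], [0.17, 2.43], [-1.26, 4.41], [0.16, 1.93], [-2.52, 2.52]. Speed limits (rad/s): [1.89, 1.89, 2.39, 2.39, 3.01, 3.01, 3.01].

### API

Orientations are given as [roll, pitch, yaw] about the fixed x, y, z axes, in that order (R = Rz(yaw) Ry(pitch) Rx(roll)).
In Python, from workcell import bot gives the robot as it stands.
- The arm moves only by the tool jog_arm, never from a script. Its argument "motion" is a list of rows, each a list of 5 numbers: the shift along the tool's x, y, z scaled (see below), then the turn about the tool's z scaled (see below), then the opening, from 0 (shut) to 1 (fully open). A call has 1 to 12 rows; each row shifts and turns the commanded pose from where the row before left it, along the tool's axes as they then stand; what a row does not reach is not made up. The controller multiplies each number of a shift by 30 mm and each number of a turn by 0.08 rad. A row lasts 1/10 s, in which the tool goes at most 50 mm and 8.59 degrees, less where a joint would pass 70% of its speed; a pose out of reach is approached as far as the arm can. A call with a number of a shift or a turn outside -1 to 1 is refused whole. A call with a gripper value outside its range is refused whole. The fingers move at their own pace and stop on an object; "newtons" is the grip in N (left out, the last holds). Time passes only in rows, so rows that do not move let the fingers close. It gives the time, the measured TCP pose, the force, the opening and the grip force at its end, in the units of the state.
- bot.observe(): the state, without advancing time (a new reading comes with each control period).
- bot.grab_frame(name): name is "scene" or "side" or "wrist"; returns a dict with "pixels" (480x640x3 uint8, red, green, blue), "fovy" (degrees; the focal length in pixels is half the picture's height over the tangent of half this angle, whatever the lens; pixels are square), "cx", "cy" (the principal point, pixels), "rvec" (rotation vector, rad) and "tvec" (3), from world to camera coordinates, as OpenCV has them; the wrist camera has in their place "mount" (4x4, takes a point from camera to tool coordinates, whose origin is the TCP and whose axes are the flange's). Camera axes: x right, y down, z forward; pixel columns grow to the right and rows downward; lengths in m; the calibration is good to about 2 mm. A picture is of the moment at which its call begins: read the wrist's pose just before it. There is no depth.
- bot.job_done(): hands the job in; it is judged then, once.
The state is a dict: "clock": time; "qpos": joint angles; "qd": joint speeds; "joint_efforts": joint torques, N m; "position": TCP position; "tool_rot": TCP orientation; "force": force on the tool from outside, world axes, zero at the start; "moment": the same for the moment, N m; "grip_width": finger opening in m; "finger_force": force on a finger pad.
Only numpy, scipy, OpenCV 4.12 (cv2) and the standard library are available. Lean on these libraries where they do the work, as an engineer would, in place of code of your own. Each camera call takes 0.05 s, during which the arm holds its last target. There are 200 camera calls.

### The job

With your fingertips, drag the big knurled wheel on the vice round clockwise (seen from above) by exactly one click, so that its dark pointer line moves from the first brass stud to the middle one and settles there; do not run on past the middle click. Then press the round lock button beside the wheel fully down until it stays in, and take the hand away. Nothing is to be pinched or picked up: leave the pot, cultivator and dustpan where they are.

Things in the scene. Friction and masses are not known exactly. Their poses are not given: they have to be found in the camera images.
- vice: Fixed grey cast vice, position and yaw vary. Origin on the slab under it; x points from the robot's side towards the jaws, y left, z up. Its deck, top 50 mm above the slab, spans x -105..55 and y -150..80 mm. Jaws, bed and the weatherboard stub it is bolted to lie at x 55..260 mm; nothing of it stands above 92 mm.
- wheel_top (a point): Centre of the flat top face of the knurled aluminium wheel, on its upright axis, 75 mm above the slab, at x -25 y 0 mm of the vice. Wheel 110 mm in diameter (too wide to grasp), 22 mm thick, 3 mm clear of the deck. A hub 20 mm across stands 6 mm above the face at the centre; the rest of the face is flat, with a dark pointer line from hub to rim.
- middle_stud (a point): Top of the middle of three brass studs (7 mm across, 3 mm tall) on the deck round the wheel, 67 mm from the axis, on the vice's -x side. The first stud is 0.7 rad anticlockwise of it seen from above, the third 0.7 rad clockwise. The pointer starts at the first.
- wheel (a joint): Turn of the wheel, rad, growing clockwise from above. Sprung clicks at 0 (first stud; starts within 0.04), 0.7 (middle) and 1.4 (third). Leaving a click takes up to 0.12 N m (3 N at 40 mm radius). Let go at 0.4 to 1.0 it springs to 0.7; let go earlier it springs back. Finger pads rub on it with a friction coefficient of 0.5 or more. It also moves one jaw, 10 mm a click.
- lock_top (a point): Centre of the top of the round black lock button, 28 mm in diameter, a plain upright cylinder on the deck at x -25 y -115 mm of the vice (to the right of the wheel); its top is 64 mm above the slab when out.
- lock (a joint): Depth of the lock button, m: 0 out, 0.007 fully down on its stop. It slides stiffly under about 2 N and stays wherever it is left.
- pot: Loose empty terracotta pot, 106 mm across the rim, 85 mm tall, to the left of the vice; origin under its centre. Bystander.
- cultivator: Loose blue plastic three-pronged hand cultivator, 280 mm long, 70 mm wide, 27 mm high, lying beyond the pot to the left of the vice, roughly along the vice's x; origin under its middle, x towards the prongs. Bystander.
- dustpan: Loose aluminium dustpan, pan 200 x 220 mm, back 50 mm high, with a 110 mm handle towards its -x; to the right of the vice; origin under the middle of the pan. Bystander.

How it is judged:
On the way, in this order (a step that is already met when the one before it is completed fails the run):
1. the wheel sits in its middle click, still (value of joint wheel between 0.58 and 0.82 rad and velocity of joint wheel between -0.1 and 0.1 rad/s), for 0.3 s.
2. the lock button is fully down (value of joint lock above 0.0055 m), for 0.2 s.
At the end, for the whole second after the job is handed in: The wheel rests in its middle click (0.7 rad, within 0.1 rad), the lock button stays down (deeper than 5.5 mm of 7), and the pot, cultivator and dustpan are within 20 mm of where they were (value of joint wheel between 0.6 and 0.8 rad and value of joint lock above 0.0055 m and distance of each of pot, cultivator, dustpan from where it was at the start of the episode below 0.02 m); the robot touches nothing.
It fails at once if the wheel is run on past the middle click towards the third (value of joint wheel above 1.08 rad).
It fails at once if the pot is moved or lifted by more than 20 mm (distance of pot from where it was at the start of the episode above 0.02 m).
It fails at once if the cultivator is moved or lifted by more than 20 mm (distance of cultivator from where it was at the start of the episode above 0.02 m).
It fails at once if the dustpan is moved or lifted by more than 20 mm (distance of dustpan from where it was at the start of the episode above 0.02 m).
It also fails if it takes over 51 s, if anything falls off the work surface, if the arm or the gripper's body presses on something with over 40 N, if the wrist force passes 120 N, or if a joint passes its speed limit or range.

## Working session

There is one attempt and no reset: what is moved stays moved. The work goes in short steps, Python scripts to look and compute and a tool call to move; the robot and the scene stay as the last step left them, time stands still between calls to the robot, and variables do not carry over. Pictures are saved under pics/ and viewed, at most 10 in all, crops included, and the job is handed in when it is done.

Besides the shell and the picture viewer there is one more tool, called after "Call:" by a JSON object that holds its "op" and its "data". jog_arm: Moves the arm, as the interface text tells. Shifts and turns lie within -1 to 1; 1 stands for 30 mm of shift or 0.08 rad of turn. Its arguments: {"type":"object","properties":{"motion":{"type":"array","items":{"type":"array","items":{"type":"number"}}},"newtons":{"type":"number"}},"required":["motion"]}

```bash
mkdir -p pics; cat > h.py <<'E'
import numpy as np, cv2
from scipy.spatial.transform import Rotation as R
from workcell import bot
def grab(name):
    s=bot.observe(); f=bot.grab_frame(name)
    F=240/np.tan(np.radians(f['fovy'])/2)
    K=np.array([[F,0,f['cx']],[0,F,f['cy']],[0,0,1]])
    if 'mount' in f:
        T=np.eye(4); T[:3,:3]=R.from_euler('xyz',s['tool_rot']).as_matrix(); T[:3,3]=s['position']
        M=T@np.array(f['mount']); Rc=M[:3,:3]; c=M[:3,3]
    else:
        Rw=cv2.Rodrigues(np.array(f['rvec'],float))[0]; Rc=Rw.T; c=-Rc@np.array(f['tvec']).ravel()
    return f['pixels'],K,Rc,c
def onplane(u,v,z,K,Rc,c):
    d=Rc@np.linalg.inv(K)@np.array([u,v,1.]); return c+d*(z-c[2])/d[2]
def save(p,name): cv2.imwrite('pics/'+name,cv2.cvtColor(p,cv2.COLOR_RGB2BGR))
E
python3 - <<'E'
from h import *
import pickle
s=bot.observe(); print({k:np.round(v,3) for k,v in s.items()})
for n in ['scene','wrist']:
    g=grab(n); save(g[0],n+'0.png'); pickle.dump(g,open(n+'0.pkl','wb'))
    print(n,g[1][0,0],g[3].round(3),g[2].round(2).tolist())
E
```

```text
{'clock': np.float64(0.0), 'qpos': array([-0.07 ,  0.522, -0.036,  1.6  ,  0.021,  1.021, -0.113]), 'qd': array([ 0.001, -0.001,  0.002,  0.   ,  0.   , -0.003, -0.001]), 'joint_efforts': array([-4.0000e-03, -9.2711e+01,  1.9780e+00, -3.6993e+01,  1.8000e-02,
        8.0000e-03, -0.0000e+00]), 'position': array([ 0.625, -0.   ,  0.231]), 'tool_rot': array([-3.14 ,  0.   ,  1.571]), 'force': array([-0.234, -0.687, -0.429]), 'moment': array([0.008, 0.023, 0.025]), 'finger_force': np.float64(0.0), 'grip_width': np.float64(0.086)}
scene 480.3311833784295 [ 1.074 -0.143  0.909] [[0.35, 0.8, -0.49], [0.94, -0.29, 0.2], [0.02, -0.52, -0.85]]
wrist 342.1451403186398 [0.624 0.07  0.373] [[1.0, 0.0, -0.0], [0.0, -0.96, -0.27], [-0.0, 0.27, -0.96]]
```

View pics/scene0.png

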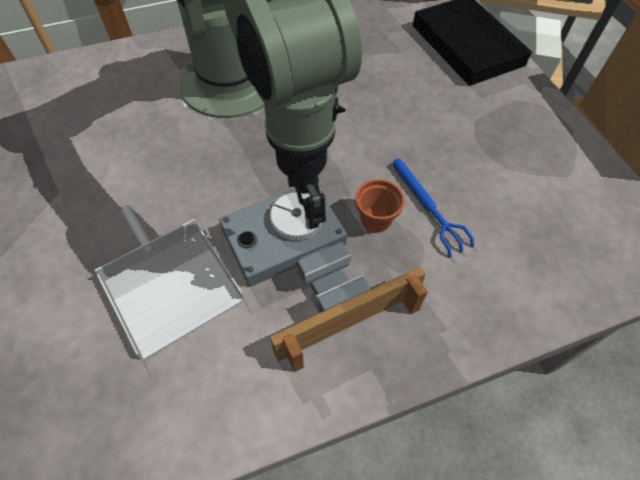

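View pics/wrist0.png

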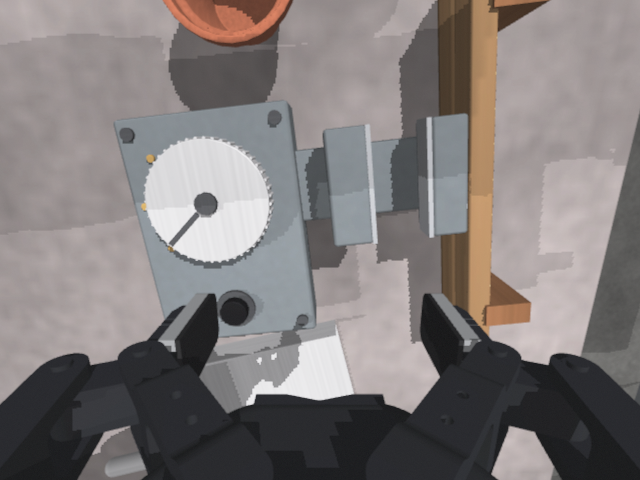

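The wrist view shows the wheel hub at (206,204), its pointer ending at (171,247) on the first stud, the middle stud at (144,206) and the lock at (235,309). The pot is up-left and the dustpan is below.

```bash
python3 - <<'E'
from h import *
import pickle
g=pickle.load(open('wrist0.pkl','rb')); p,K,Rc,c=g
hsv=cv2.cvtColor(p,cv2.COLOR_RGB2HSV)
m=((hsv[...,2]>185)&(hsv[...,1]<30)).astype(np.uint8); m[:, 300:]=0; m[275:]=0; m[:110]=0
cn=max(cv2.findContours(m,0,1)[0],key=cv2.contourArea); e=cv2.fitEllipse(cv2.convexHull(cn)); print(e)
P=lambda u,v,z: onplane(u,v,z,K,Rc,c)
w=P(*e[0],.075); print('wheel',w.round(4),'hub',P(206,203,.081).round(4))
print('diam',np.linalg.norm(P(e[0][0]-e[1][0]/2,e[0][1],.075)-P(e[0][0]+e[1][0]/2,e[0][1],.075)))
m=(hsv[...,2]<45).astype(np.uint8); m[:285]=0;m[335:]=0;m[:,:222]=0;m[:,:]*=1;m[:,250:]=0
cn=max(cv2.findContours(m,0,1)[0],key=cv2.contourArea); k=cv2.minEnclosingCircle(cn); print(k)
l=P(*k[0],.064); d=l-w; print('lock',l.round(4),'dist',np.linalg.norm(d[:2]),'yaw',np.arctan2(d[1],d[0])+np.pi/2)
print('stud',P(144,206,.053).round(4))
E
```

```text
((207.24574279785156, 198.9476776123047), (121.1197509765625, 131.78428649902344), 131.1418914794922)
wheel [0.5256 0.0203 0.075 ] hub [0.5262 0.0178 0.081 ]
diam 0.10631635277704349
((234.0, 310.5), 14.151071548461914)
lock [ 0.5388 -0.0938  0.064 ] dist 0.11480867250618843 yaw 0.1150656156576142
stud [0.4578 0.0099 0.053 ]
```

Call:
{"op": "jog_arm", "data": {"motion": [[0.16,-0.8,0,0,0.7],[0.16,-0.8,0,0,0.7],[0.16,-0.8,0.5,0,0.7],[0.16,-0.9,0.8,0,0.7],[0,0,0.9,0,0.7],[0,0,0.9,0,0.7],[0,0,0.8,0,0.7],[0,0,0.5,0,0.7],[0,0,0,0,0.7],[0,0,0,0,0.7]]}}

```text
clock: 1.1
position: [0.526, 0.0192, 0.0995]
tool_rot: [-3.141, 0.0, 1.571]
force: [0.1, 0.2, 1.0]
grip_width: 0.0596
finger_force: 0.0
```

```bash
python3 - <<'E'
from h import *
s=bot.observe(); print(s['clock'],s['position'].round(4),s['tool_rot'].round(3),s['force'].round(2),s['grip_width'])
import pickle
g=grab('wrist'); save(g[0],'w1.png'); pickle.dump(g,open('w1.pkl','wb'))
g=grab('side'); save(g[0],'s1.png')
E
```

```text
1.1 [0.526  0.0192 0.0995] [-3.141  0.     1.571] [0.07 0.23 0.97] 0.05962690349551156
```

View pics/w1.png

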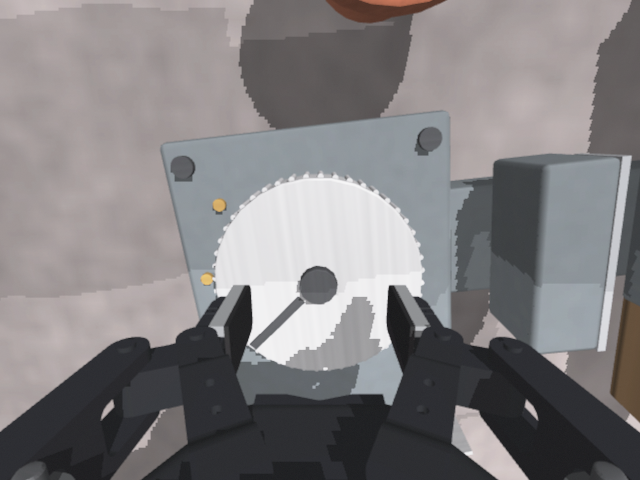

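View pics/s1.png

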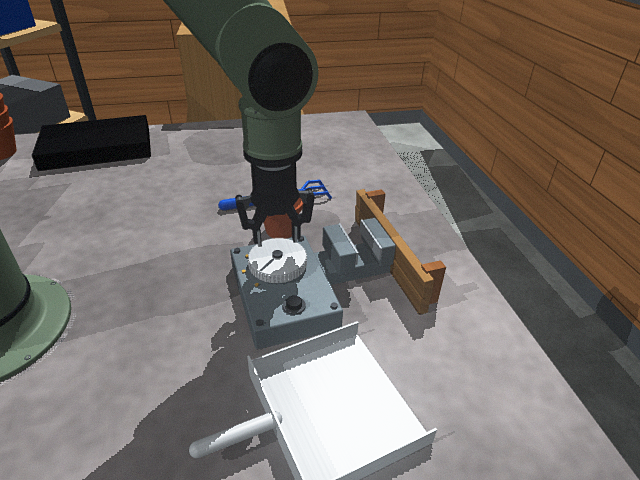

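The hub is centred at (318,285) between the fingers, and both fingers are over the wheel face. The side view shows nothing else close to the hand.

```bash
python3 - <<'E'
from h import *
import pickle
p,K,Rc,c=pickle.load(open('w1.pkl','rb'))
print(onplane(318,285,.081,K,Rc,c),onplane(207,280,.053,K,Rc,c))
E
```

```text
[0.52475608 0.01821065 0.081     ] [0.45867746 0.00904839 0.053     ]
```

Call:
{"op": "jog_arm", "data": {"motion": [[0,0,0.4,0,0.7],[0,0,0.2,0,0.7],[0,0,0,0,0.7]]}}

```text
clock: 1.5
position: [0.5255, 0.0192, 0.0804]
tool_rot: [-3.14, 0.0, 1.571]
force: [0.1, 0.7, 0.8]
grip_width: 0.06
finger_force: 0.0
```

Call:
{"op": "jog_arm", "data": {"motion": [[0,0,0.1,0,0.7],[0,0,0.1,0,0.7],[0,0,0,0,0.7]]}}

```text
clock: 1.8
position: [0.5259, 0.0192, 0.075]
tool_rot: [-3.141, 0.0, 1.571]
force: [-0.4, -0.1, 1.4]
grip_width: 0.0602
finger_force: 0.0
```

Call:
{"op": "jog_arm", "data": {"motion": [[-0.03,-0.03,0.1,0,0.7],[0,0,0,0,0.7]]}}

```text
clock: 2.0
position: [0.5248, 0.0181, 0.072]
tool_rot: [-3.141, 0.0, 1.571]
force: [-0.6, -0.5, -0.2]
grip_width: 0.0598
finger_force: 0.0
```

Call:
{"op": "jog_arm", "data": {"motion": [[0,0,0.07,0,0.7],[0,0,0,0,0.7]]}}

```text
clock: 2.2
position: [0.5252, 0.0183, 0.0701]
tool_rot: [3.142, 0.0, 1.571]
force: [-0.1, 0.1, -0.6]
grip_width: 0.0599
finger_force: 0.0
```

Call:
{"op": "jog_arm", "data": {"motion": [[0,0,0.07,0,0.7],[0,0,0,0,0.7]]}}

```text
clock: 2.4
position: [0.5253, 0.0183, 0.0697]
tool_rot: [3.141, 0.0, 1.571]
force: [-9.8, -0.7, 38.3]
grip_width: 0.0599
finger_force: 19.2
```

Call:
{"op": "jog_arm", "data": {"motion": [[0,0,-0.015,0.2,0.7],[0,0,0,0.4,0.7],[0,0,0,0.4,0.7]]}}

```text
clock: 2.7
position: [0.5254, 0.0183, 0.0698]
tool_rot: [3.141, -0.0, 1.489]
force: [-6.8, -0.1, 29.4]
grip_width: 0.0599
finger_force: 14.7
```

Call:
{"op": "jog_arm", "data": {"motion": [[0,0,0,0.5,0.7],[0,0,0,0.5,0.7],[0,0,0,0.5,0.7],[0,0,0,0.5,0.7],[0,0,0,0,0.7]]}}

```text
clock: 3.2
position: [0.5256, 0.0183, 0.0698]
tool_rot: [3.14, -0.0, 1.329]
force: [-6.3, -0.8, 28.8]
grip_width: 0.0594
finger_force: 14.2
```

```bash
python3 - <<'E'
from h import *
g=grab('wrist'); save(g[0],'w2.png')
E
```

```text
(no output)
```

View pics/w2.png

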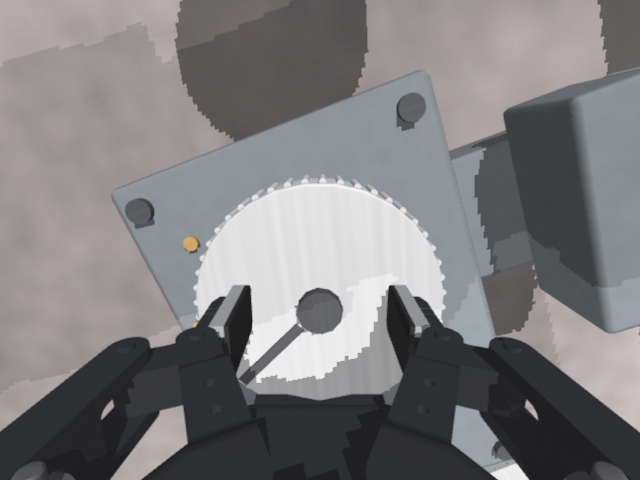

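The pointer has stayed at the same place relative to the fingers, still running towards about (245,380), while the deck has turned in view. So the wheel follows without slip, at about 0.24 rad.

Call:
{"op": "jog_arm", "data": {"motion": [[0,0,0,0.5,0.7],[0,0,0,0.6,0.7],[0,0,0,0.6,0.7],[0,0,0,0.6,0.7],[0,0,0,0.6,0.7],[0,0,0,0.6,0.7],[0,0,0,0.6,0.7],[0,0,0,0.6,0.7],[0,0,0,0.5,0.7],[0,0,0,0.4,0.7],[0,0,0,0,0.7],[0,0,0,0,0.7]]}}

```text
clock: 4.45
position: [0.5262, 0.0182, 0.0698]
tool_rot: [3.14, -0.002, 0.882]
force: [-2.4, -0.9, 24.3]
grip_width: 0.0598
finger_force: 12.5
```

Call:
{"op": "jog_arm", "data": {"motion": [[0,0,-0.2,0,0.7],[0,0,-0.8,0,0.7],[0,0,-0.8,0,0.7],[0,0,0,0,0.7],[0,0,0,0,0.7],[0,0,0,0,0.7]]}}

```text
clock: 5.05
position: [0.5247, 0.0184, 0.1219]
tool_rot: [-3.141, 0.001, 0.883]
force: [-0.6, 0.4, -0.4]
grip_width: 0.0601
finger_force: 0.0
```

```bash
python3 - <<'E'
from h import *
import pickle
g=grab('wrist'); save(g[0],'w3.png'); pickle.dump(g,open('w3.pkl','wb'))
E
```

```text
(no output)
```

View pics/w3.png

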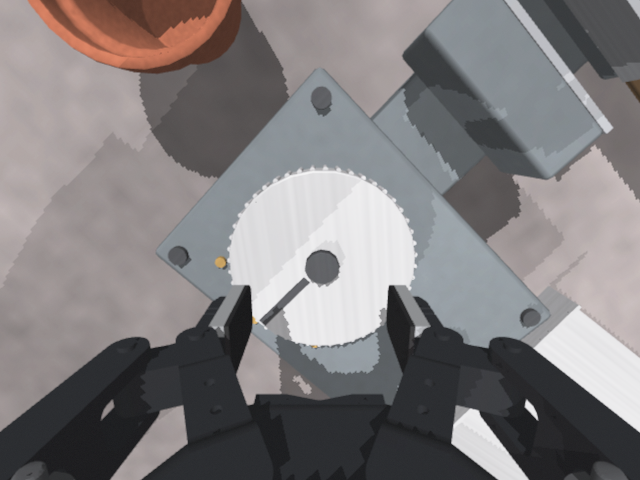

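The pointer now points at the middle stud (254,322), with the first stud at (317,347) and the third at (220,262). Next: close the fingers and go above the lock button.

Call:
{"op": "jog_arm", "data": {"motion": [[-0.65,0.68,0,0,0],[-0.65,0.68,0,0,0],[-0.65,0.68,0,0,0],[-0.65,0.68,0,0,0],[0,0,0.5,0,0],[0,0,0.5,0,0],[0,0,0,0,0],[0,0,0,0,0]]}}

```text
clock: 5.9
position: [0.5383, -0.0937, 0.0922]
tool_rot: [-3.141, 0.001, 0.883]
force: [0.4, 0.6, 0.7]
grip_width: 0.0002
finger_force: 0.0
```

```bash
python3 - <<'E'
from h import *
g=grab('side'); save(cv2.resize(g[0][200:360,200:400],None,fx=3,fy=3),'s4.png')
g=grab('wrist'); save(g[0],'w4.png')
E
```

```text
(no output)
```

View pics/s4.png

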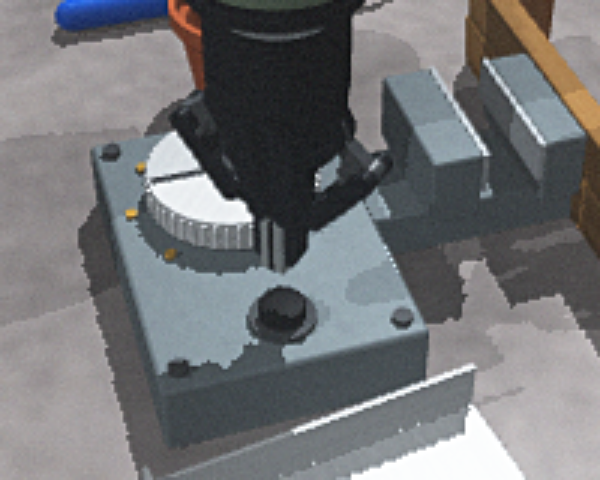

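View pics/w4.png

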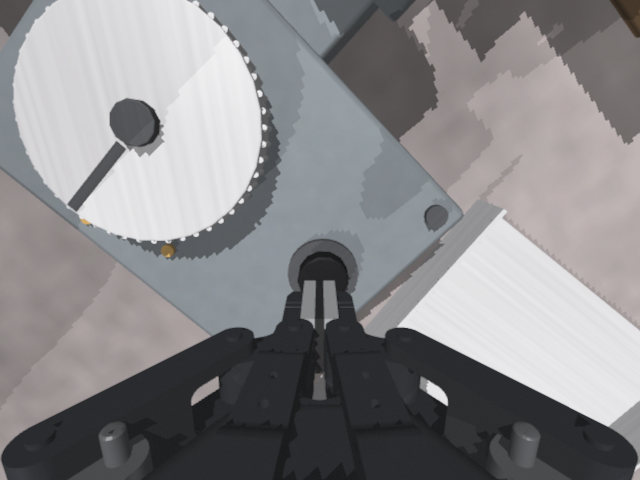

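The closed tip (320,283) is over the button (323,275). In the wrist view the pointer still meets the middle stud at about (85,220). Pressing now.

Call:
{"op": "jog_arm", "data": {"motion": [[0,0,0.4,0,0],[0,0,0.4,0,0],[0,0,0.2,0,0],[0,0,0.1,0,0],[0,0,0.05,0,0],[0,0,0,0,0]]}}

```text
clock: 6.6
position: [0.5385, -0.0938, 0.0579]
tool_rot: [-3.141, 0.0, 0.883]
force: [0.5, 0.8, 0.0]
grip_width: -0.0002
finger_force: 0.0
```

Call:
{"op": "jog_arm", "data": {"motion": [[0,0,0.03,0,0],[0,0,0,0,0],[0,0,0,0,0]]}}

```text
clock: 6.9
position: [0.5387, -0.0938, 0.0573]
tool_rot: [3.141, -0.0, 0.883]
force: [0.1, -0.4, -0.3]
grip_width: -0.0002
finger_force: 0.0
```

Call:
{"op": "jog_arm", "data": {"motion": [[0,0,0.03,0,0],[0,0,0,0,0]]}}

```text
clock: 7.1
position: [0.5387, -0.0938, 0.057]
tool_rot: [3.141, -0.0, 0.883]
force: [-3.8, 1.0, 15.6]
grip_width: 0.0003
finger_force: 7.6
```

Call:
{"op": "jog_arm", "data": {"motion": [[0,0,0.03,0,0],[0,0,0,0,0]]}}

```text
clock: 7.3
position: [0.5389, -0.0939, 0.0568]
tool_rot: [3.141, -0.001, 0.883]
force: [-8.8, 1.6, 32.2]
grip_width: -0.0003
finger_force: 16.1
```

The button is on its stop: the force rises steeply at 57 mm. Retreating.

Call:
{"op": "jog_arm", "data": {"motion": [[0,0,-0.3,0,0],[0,0,-0.8,0,0],[0,0,-0.8,0,0],[0,0,-0.8,0,0],[0,0,-0.8,0,0],[0,0,0,0,0],[0,0,0,0,0]]}}

```text
clock: 8.0
position: [0.5387, -0.0937, 0.1606]
tool_rot: [3.141, -0.001, 0.883]
force: [0.6, 0.7, -0.6]
grip_width: 0.0001
finger_force: 0.0
```

```bash
python3 - <<'E'
from h import *
g=grab('wrist'); save(g[0],'w5.png')
E
```

```text
(no output)
```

View pics/w5.png

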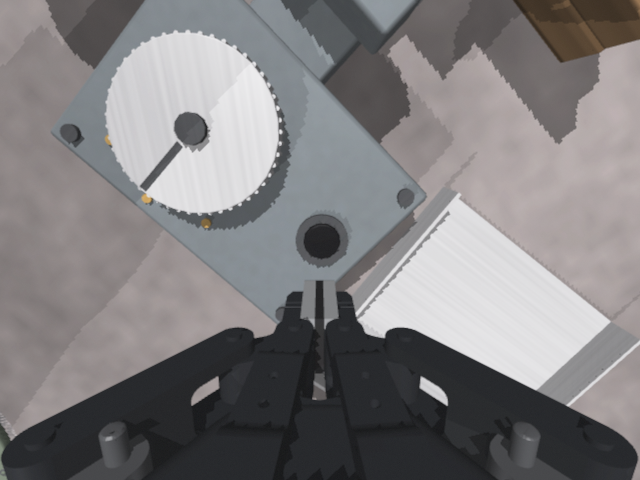

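The pointer meets the middle stud (147,199), the lock button (321,241) is down, and the hand is clear.

```bash
python3 -c "
from workcell import bot
print(bot.job_done())"
```

```text
the job is handed in; nothing more can be done
None
```

The wheel was turned one click to the middle stud, the lock button was pressed down to its stop, the hand was lifted clear, and the job was handed in at about 8 s; no verdict was returned.

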